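# Fit the length stop on the tube-cutting rig

### The arm

A 6-joint arm with a two-finger parallel gripper is mounted at the origin on the work surface. World frame = base frame: x ahead of the robot, y to its left, z up, the work surface at z = 0. Lengths are in m, angles in rad, forces in N, time in s.
With the tool pointing down it reaches from about 0.275 to 0.75 m from the base axis. Payload 10.2 kg.
Tool frame: the origin (TCP) lies between the finger pads; the fingertips stand 8 mm ahead of it and the grasp point (between the pads) lies 11 mm behind it; z points along the fingers, x is the direction in which the jaws open and shut, and the axes are right-handed (so a half turn about z gives the same grasp; the last joint's range is limited). The gripper opens to 88 mm and grips with 3 to 60 N. Pads are 18 mm wide; open, the fingers measure 123 mm over their backs; the gripper's body (75 mm by 187 mm) begins 45 mm behind the grasp point.
Start: joints at [0.877, 0.313, 1.498, -0, 1.331, -0.223], TCP at [0.238, 0.468, 0.247] pointing down, gripper open.
Joint ranges: [-2.94, 2.94], [-0.97, 2.17], [0.19, 2.56], [-1.23, 4.37], [0.02, 3.11], [-2.88, 2.88]. Speed limits (rad/s): [2.39, 2.39, 3.01, 3.14, 3.14, 3.14].

### API

Orientations are given as a 3x3 rotation matrix whose columns are the frame's x, y, z axes.
In Python, from bench import arm, camera, camera_model gives the robot as it stands. The module is installed in compiled form; this text tells all that it offers.
- The arm moves only by the shell command python3 -m pendant 'ROWS'. ROWS is JSON, a list that holds one entry, the list of rows, each a list of 5 numbers: the shift along the tool's x, y, z each as a share of 0.025 m, from -1 to 1, then the turn about the tool's z as a share of 6 degrees, from -1 to 1, then the finger opening in mm, from 0 to 88.1. A call has 1 to 20 rows; each row shifts and turns the commanded pose from where the row before left it, along the tool's axes as they then stand; what a row does not reach is not made up. A row lasts 1/8 s, in which the tool goes at most 62.5 mm and 10.7 degrees, less where a joint would pass 70% of its speed; a pose out of reach is approached as far as the arm can. A call with a number of a shift or a turn outside -1 to 1 is refused whole. A call with a gripper value outside its range is refused whole. The fingers move at their own pace and stop on an object; the grip force is fixed at half the most. Time passes only in rows, so rows that do not move let the fingers close. It gives the time, the measured TCP pose, the force and the opening at its end, in the units of the state.
- arm.get_state(): the state, without advancing time (a new reading comes with each control period).
- camera(name): name is "scene" or "side" or "wrist"; returns (picture, depth): 420x560x3 uint8, red, green, blue; 420x560 float32, m along the optical axis (not along the pixel's ray), 0 where there is no reading.
- camera_model(name): a dict with "camera_matrix" (3x3 intrinsics, pixels), "extrinsics" (4x4, takes a point from camera to world coordinates). Camera axes: x right, y down, z forward; pixel columns grow to the right and rows downward; lengths in m; the calibration is good to about 2 mm. A picture is of the moment at which its call begins: read the wrist's pose just before it. camera_model takes no time and is no camera call; for the wrist camera it gives the pose at the moment of the call.
- arm.close_job(): hands the job in, once; it reports no verdict.
The state is a dict: "time": time; "joints": joint angles; "qd": joint speeds; "effort": joint torques, N m; "position": TCP position; "tcp_rot": TCP orientation; "wrist_force": force on the tool from outside, world axes, zero at the start; "torque": the same for the moment, N m; "width": finger opening in m.
Only numpy, scipy, OpenCV 4.12 (cv2) and the standard library are available. Lean on these libraries where they do the work, as an engineer would, in place of code of your own. Each camera call takes 0.05 s, during which the arm holds its last target.

### The job

Fit the length stop onto the carriage of the tube-cutting rig, upright face towards the card tube: slide its base plate lightly along on top of the carriage's studs until you feel the holes drop over them, stop pushing at once so that nothing is forced, and see that the plate is fully down and flat on the carriage. Then turn the wing head clockwise, a quarter turn, so that it lies across its slot and locks the plate. Do not disturb the other things on the table.

Things in the scene. Friction and masses are not known exactly. Their poses are not given: they have to be found in the camera images.
- stop: The length stop: one rigid piece of grey anodised aluminium, 0.26 kg, loose, at first on the table on its base plate, 76 mm (x) by 150 mm (y) by 6 mm thick. Origin: centre of the plate's underside, z up. An upright stands at the +y end. Centre of mass 15 mm towards the upright from the origin. More than 40 N between the stop and the rig (carriage and studs included) counts as forcing.
- stop_face (a point): Middle of the top edge of the stop's upright plate, the place to hold it: 50 mm wide (x), 8 mm thick (y), 42 mm tall. This point is at x 0, y +71, z 48 mm in the stop's frame; same axes. Its foot meets the base plate 42 mm lower.
- stop_slot (a point): Centre, on the plate's top, of the stop's slot: 13 mm (x) by 30 mm (y), at x 0, y -38, z 6 mm in the stop's frame. The two round 13 mm holes are at x -24 and +24, y +32 mm. Play on the studs is 1.5 mm each way. It fits one way round only. When the stop is seated the wing head stands within 2 mm of this point.
- rail: The tube-cutting rig, fixed to the table: bare aluminium T-slot rail 80 mm wide (x), 40 mm high, along its y from -170 to +360 mm. Origin on the table under its centre line, z up. A dark steel carriage is clamped fast on it, centred across it with equal axes. The seated stop has equal axes too, its origin at the centre of the carriage's top.
- seat_mid (a point): Point of the rail frame at x 0, y 0, z 54 mm: height of the carriage's flat top (92 mm across, 160 mm along the rail, 14 mm thick). The carriage's centre is on this line but anywhere from 16 mm towards -y to 16 mm towards +y of this point; where is not measured. It moves with the rail, not with the carriage.
- studs_mid (a point): Point of the rail frame at x 0, y +32, z 72 mm: height of all the stud tops. From the carriage's centre two round 10 mm studs stand at x -24 and +24, y +32 mm, the wing head at x 0, y -38 mm; all end 18 mm above its top. A stop out of line rests level on them if its origin is from 35 mm to the -y side to 14 mm to the +y side of the carriage's centre; in line it drops 18 mm.
- tube_end (a point): Centre of the end of the card tube (48 mm across) that lies in plywood cradles over the rail from its y +190 mm on, its axis 86.5 mm above the table; the stop's upright looks towards it.
- wing (a joint): Turn of the steel wing head, the quarter-turn lock on the carriage: a bar 26 long, 9 thick, 10.5 mm high, from 1.5 to 12 mm above the seated plate's top, on a thin neck. At 0 its length lies along the rail's y and passes the slot; positive is clockwise from above, end 1.55 rad. Light friction, 0.05 N m, stays where left. Across the slot, over 1.15, is locked.
- tape: Bystander: roll of clear tape lying flat, 92 mm across, 25 mm high; origin at the underside's centre.
- offcut: Bystander: short card tube standing on end, 50 mm across, 60 mm high; origin at the underside's centre.
- angle: Bystander: small plain grey aluminium angle bracket without through holes, 45 by 70 mm, 45 mm high; origin under its centre.
- knife: Bystander: closed retractable knife, black and yellow, 140 mm long along its x, 15 mm high; origin under the black part's centre.
- driver: Bystander: screwdriver lying along its x; origin under its middle.
Things that resemble listed ones, but are neither listed nor needed, are in the scene too. What is shaped like the stop but purple or red is not meant.

How it is judged:
By the outcome, as a careful person would: the job done as asked, in the order asked, and still so for the second after the job is handed in, with the robot touching nothing.
It also fails if it takes over 54 s, if anything falls off the work surface, if the arm or the gripper's body presses on something with over 40 N, if the wrist force passes 120 N, or if a joint passes its speed limit or range.

## Working session

There is one attempt and no reset: what is moved stays moved. The work goes in short steps, Python scripts to look and compute and a shell command to move; the robot and the scene stay as the last step left them, time stands still between calls to the robot, and variables do not carry over. Pictures are saved under pics/ and viewed, and the job is handed in when it is done.

```bash
mkdir -p pics; cat > h.py <<'E'
import numpy as np, cv2
from bench import arm, camera, camera_model
def snap(n,fn):
    s=arm.get_state(); m=camera_model(n); p,d=camera(n)
    cv2.imwrite(f'pics/{fn}.png',p[:,:,::-1]); np.savez(f'{fn}.npz',p=p,d=d,K=m['camera_matrix'],E=m['extrinsics'])
    return p,d,m
def load(fn):
    z=np.load(f'{fn}.npz'); return z['p'],z['d'],z['K'],z['E']
def ray(K,E,u,v,z):
    E=np.array(E); r=E[:3,:3]@np.linalg.inv(K)@np.array([u,v,1.]); o=E[:3,3]
    return o+r*(z-o[2])/r[2]
def cloud(d,K,E):
    v,u=np.mgrid[:d.shape[0],:d.shape[1]]
    P=np.stack([u,v,np.ones_like(u)],-1)@np.linalg.inv(K).T*d[...,None]
    return P@E[:3,:3].T+E[:3,3]
E
python3 - <<'E'
from h import *
for n in ['scene','side','wrist']:
    p,d,m=snap(n,n+'0'); print(n,np.round(m['camera_matrix'],1).tolist(),np.round(m['extrinsics'],3).tolist())
s=arm.get_state(); print({k:np.round(v,3).tolist() for k,v in s.items()})
E
```

```text
scene [[419.6, 0.0, 277.5], [0.0, 419.6, 216.0], [0.0, 0.0, 1.0]] [[0.494, 0.685, -0.536, 1.035], [0.869, -0.4, 0.29, -0.343], [-0.016, -0.609, -0.793, 0.945], [0.0, 0.0, 0.0, 1.0]]
side [[512.1, 0.0, 271.6], [0.0, 512.1, 216.4], [0.0, 0.0, 1.0]] [[-1.0, 0.007, 0.016, 0.433], [-0.004, 0.783, -0.623, 0.843], [-0.017, -0.623, -0.782, 1.181], [0.0, 0.0, 0.0, 1.0]]
wrist [[323.9, 0.0, 278.0], [0.0, 323.9, 208.2], [0.0, 0.0, 1.0]] [[0.454, 0.856, 0.248, 0.175], [0.891, -0.436, -0.127, 0.5], [-0.001, 0.279, -0.96, 0.384], [0.0, 0.0, 0.0, 1.0]]
{'time': 0.15, 'joints': [0.877, 0.313, 1.498, 0.0, 1.331, -0.223], 'qd': [-0.001, -0.001, -0.002, -0.0, 0.0, -0.002], 'effort': [0.002, -40.231, -25.232, 0.069, 0.034, -0.0], 'position': [0.238, 0.468, 0.246], 'tcp_rot': [[0.454, 0.891, -0.001], [0.891, -0.454, -0.001], [-0.001, -0.0, -1.0]], 'wrist_force': [0.379, -0.181, 0.233], 'torque': [0.017, 0.01, 0.002], 'width': 0.088}
```

View pics/scene0.png

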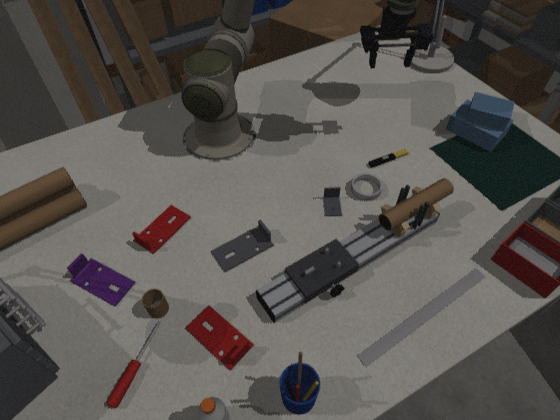

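View pics/side0.png

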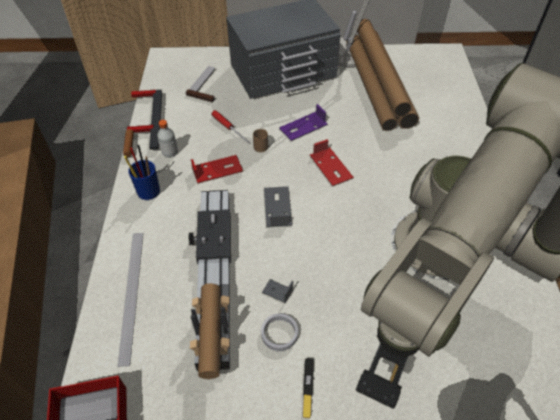

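View pics/wrist0.png

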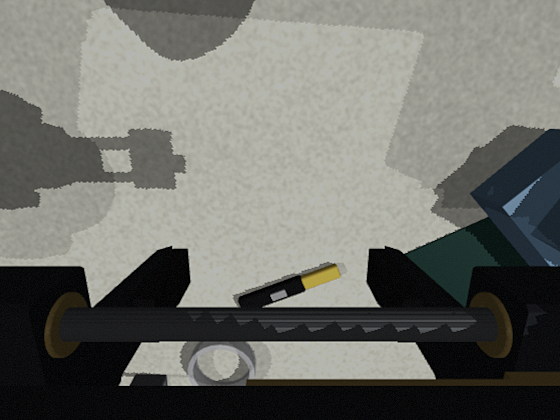

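```bash
python3 - <<'E'
from h import *
p,d,K,E=load('scene0'); 
c=cv2.resize(p[170:320,190:470,::-1],None,fx=2.8,fy=2.8,interpolation=cv2.INTER_CUBIC); cv2.imwrite('pics/c1.png',c)
p2,d2,K2,E2=load('side0')
c=cv2.resize(p2[170:390,150:330,::-1],None,fx=2.7,fy=2.7,interpolation=cv2.INTER_CUBIC); cv2.imwrite('pics/c2.png',c)
C=cloud(d,K,E);C2=cloud(d2,K2,E2)
for u,v in [(243,248),(264,230),(322,268),(258,294),(437,216),(415,203)]: print('sc',u,v,C[v,u].round(3))
for u,v in [(277,207),(277,192),(213,230),(215,195),(210,375),(208,290)]: print('sd',u,v,C2[v,u].round(3))
E
```

```text
sc 243 248 [ 0.447 -0.132  0.005]
sc 264 230 [ 0.447 -0.067  0.042]
sc 322 268 [ 0.627 -0.003  0.054]
sc 258 294 [ 0.604 -0.168  0.04 ]
sc 437 216 [0.639 0.362 0.036]
sc 415 203 [0.612 0.286 0.11 ]
sd 277 207 [ 0.442 -0.127  0.007]
sd 277 192 [ 0.441 -0.189  0.004]
sd 213 230 [ 0.618 -0.005  0.058]
sd 215 195 [ 0.625 -0.151  0.036]
sd 210 375 [0.59  0.415 0.084]
sd 208 290 [0.608 0.213 0.107]
```

View pics/c1.png

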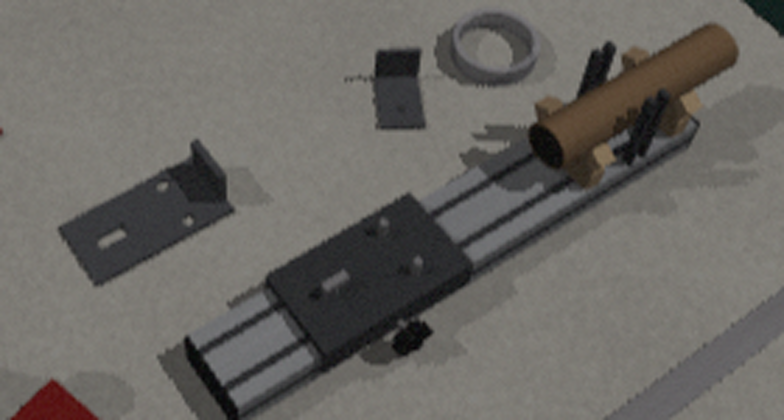

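View pics/c2.png

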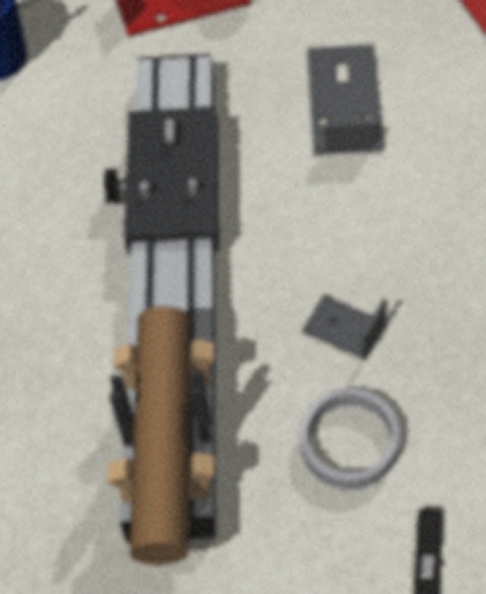

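```bash
python3 - <<'E'
from h import *
for n in ['scene0','side0']:
    p,d,K,E=load(n); C=cloud(d,K,E)
    g=p.astype(int).max(-1)
    def fit(mask,z,name):
        mask=mask.astype(np.uint8)
        k,l,st,ce=cv2.connectedComponentsWithStats(mask); i=1+st[1:,4].argmax()
        v,u=np.nonzero(l==i)
        Q=np.array([ray(K,E,a,b,z)[:2] for a,b in zip(u,v)])*1000
        r=cv2.minAreaRect(Q.astype(np.float32)); print(n,name,len(u),np.round(r[0],1),np.round(r[1],1),round(r[2],2))
        return l==i
    X,Y,Z=C[...,0],C[...,1],C[...,2]
    reg=(X>.37)&(X<.51)&(Y>-.25)&(Y<-.04)
    print('bg',np.median(g[reg&(Z<.002)]),'stop',np.median(g[reg&(Z>.004)&(Z<.012)]))
    fit(reg&(Z<.018)&(g<105),.006,'plate')
    up=reg&(Z>.044); print('upright top pts',up.sum(),C[up].mean(0).round(4), C[up].min(0).round(3),C[up].max(0).round(3))
    reg=(X>.54)&(X<.7)&(Y>-.13)&(Y<.13)
    fit(reg&(Z>.048)&(Z<.062)&(g<90),.054,'carr')
    reg=(X>.54)&(X<.7)&(Y>-.2)&(Y<.15)&(Z>.037)
    fit(reg&(Z<.046),.04,'railtop')
    st=reg&(Z>.06)&(Y<.13)
    k,l,s,ce=cv2.connectedComponentsWithStats(st.astype(np.uint8))
    for i in range(1,k):
        if s[i,4]>4: print('stud',s[i],ray(K,E,*ce[i],.07).round(4),C[l==i].mean(0).round(4))
E
```

```text
bg 126.0 stop 59.0
scene0 plate 1430 [ 446.3 -135.4] [ 83.  156.2] 3.83
upright top pts 44 [ 0.4412 -0.0632  0.0464] [ 0.416 -0.069  0.044] [ 0.465 -0.058  0.051]
scene0 carr 2076 [623.7  -2.1] [ 94. 161.] 3.51
scene0 railtop 1050 [624.9 -43.9] [ 92.7 249.1] 3.25
stud [325 249   4   5  18] [0.5989 0.0274 0.07  ] [0.5972 0.0288 0.0667]
stud [337 262   4   6  19] [0.6459 0.0309 0.07  ] [0.6448 0.032  0.0675]
stud [304 267  11   9  49] [ 0.6256 -0.0398  0.07  ] [ 0.6248 -0.0392  0.0684]
bg 195.0 stop 89.0
side0 plate 717 [ 440.1 -132. ] [ 72.8 148.4] 3.99
upright top pts 56 [ 0.4358 -0.0628  0.0472] [ 0.413 -0.07   0.044] [ 0.461 -0.055  0.052]
side0 carr 1454 [618.6   2. ] [ 90.4 164.2] 3.21
side0 railtop 660 [606.7 107.2] [93.1 93.1] 9.99
stud [211 214   4   9  33] [ 0.6201 -0.0368  0.07  ] [ 0.62   -0.0365  0.0704]
stud [202 237   4   6  17] [0.6389 0.0364 0.07  ] [0.6394 0.0343 0.0672]
stud [220 236   4   6  14] [0.5917 0.0332 0.07  ] [0.5918 0.0326 0.0693]
```

Candidates for the stop, by scene pixel:
- **Grey plate with slot and two holes:** (243,248). It matches the description, so I choose it.
- **Grey angle without holes:** (333,202).
- **Red lookalikes:** (162,228) and (220,337).
- **Purple lookalike:** (100,280).

The close crop shows the slot, two holes and the upright at the +y end. The carriage is at (322,268) with its studs at (327,251) and (339,265), and the wing is at (309,271), lying along the rail.

```bash
python3 -m pendant '[[[-0.76,0.84,0,0,88],[-0.76,0.84,0,0,88],[-0.76,0.84,0,0,88],[-0.76,0.84,0,0,88],[-0.76,0.84,0,0,88],[-0.76,0.84,0,0,88],[-0.76,0.84,0,0,88],[-0.76,0.84,0,0,88],[-0.76,0.84,0,0,88],[-0.76,0.84,0,0,88],[-0.76,0.84,0,0,88],[-0.76,0.84,0,0,88],[-0.76,0.84,0,0,88],[-0.76,0.84,0,0,88],[-0.76,0.84,0,0,88],[-0.76,0.84,0,0,88],[-0.76,0.84,0,0,88],[-0.76,0.84,0,0,88],[-0.76,0.84,0,0,88],[-0.76,0.84,0,0,88]]]'
python3 -m pendant '[[[0,0,0.6,-0.86,88],[0,0,0.6,-0.86,88],[0,0,0.6,-0.86,88],[0,0,0.6,-0.86,88],[0,0,0.6,-0.86,88],[0,0,0.6,-0.86,88],[0,0,0,0,88]]]'
cat >> h.py <<'E'
def go(tx,ty,tz,yaw):
    s=arm.get_state(); R=np.array(s['tcp_rot']); p=np.array(s['position'])
    y=np.degrees(np.arctan2(R[1,0],R[0,0]))
    print('t',round(s['time'],2),'pos',p.round(4),'yaw',y.round(2),'F',np.round(s['wrist_force'],1),'w',round(s['width'],4),'j',np.round(s['joints'],2))
    print('shares',(R.T@(np.array([tx,ty,tz])-p)/.025).round(3),'turn shares',round(-(yaw-y)/6,3))
E
python3 - <<'E'
from h import *
go(.4385,-.063,.024,93.9)
for n in ['scene','side','wrist']: snap(n,n+'1')
E
```

```text
time: 2.65
position: [0.4403, -0.0622, 0.2466]
tcp_rot: [[0.454, 0.891, -0.0], [0.891, -0.454, 0.0], [0.0, -0.0, -1.0]]
wrist_force: [0.8, 0.2, 0.3]
width: 0.0878
time: 3.52
position: [0.4396, -0.0611, 0.156]
tcp_rot: [[-0.069, 0.998, -0.002], [0.998, 0.069, 0.001], [0.001, -0.002, -1.0]]
wrist_force: [-0.1, 0.8, 0.4]
width: 0.0886
t 3.52 pos [ 0.4396 -0.0611  0.156 ] yaw 93.94 F [-0.1  0.8  0.4] w 0.0886 j [-0.4   0.24  1.85 -0.    1.05 -2.04]
shares [-0.078 -0.039  5.281] turn shares 0.006
```

View pics/wrist1.png

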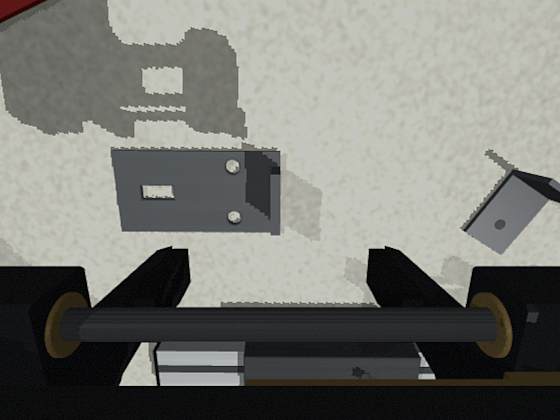

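```bash
python3 - <<'E'
from h import *
p,d,K,E=load('wrist1'); print(E.round(3)[:3])
C=cloud(d,K,E); X,Y,Z=C[...,0],C[...,1],C[...,2]
m=(Z>.040)&(Z<.056)&(X>.38)&(X<.5)&(Y<0)&(Y>-.15); print(m.sum(),C[m].mean(0).round(4),C[m].min(0).round(4),C[m].max(0).round(4))
for uv in [(121,231),(112,151),(279,234)]: print(uv,ray(K,E,*uv,.006).round(4))
for uv in [(233,166),(234,216),(158,192)]: print('hole',uv,ray(K,E,*uv,.006).round(4))
for uv in [(270,150),(271,218),(280,150),(280,174),(270,174)]: print(uv,ray(K,E,*uv,.048).round(4), C[uv[1],uv[0]].round(4))
E
```

```text
[[-0.067  0.958  0.279  0.369]
 [ 0.998  0.065  0.019 -0.067]
 [-0.     0.28  -0.96   0.294]]
627 [ 0.4378 -0.065   0.0473] [ 0.4137 -0.0701  0.0404] [ 0.4638 -0.0596  0.0492]
(121, 231) [ 0.4852 -0.208   0.006 ]
(112, 151) [ 0.4102 -0.2108  0.006 ]
(279, 234) [ 0.4782 -0.0585  0.006 ]
hole (233, 166) [ 0.4163 -0.1039  0.006 ]
hole (234, 216) [ 0.4631 -0.1017  0.006 ]
hole (158, 192) [ 0.4448 -0.1717  0.006 ]
(270, 150) [ 0.3954 -0.0711  0.048 ] [ 4.006e-01 -7.190e-02  4.000e-04]
(271, 218) [ 0.4491 -0.067   0.048 ] [ 0.4493 -0.067   0.0473]
(280, 150) [ 0.3949 -0.0636  0.048 ] [ 4.001e-01 -6.290e-02 -4.000e-04]
(280, 174) [ 0.4132 -0.0623  0.048 ] [ 0.422  -0.0614 -0.0012]
(270, 174) [ 0.4137 -0.07    0.048 ] [ 0.4143 -0.07    0.0445]
```

The wrist picture shows the stop's upright at about (262,185), between the jaws. The holes are at (233,166) and (234,216) and the slot at (158,192). Next I descend and grip it.

```bash
python3 -m pendant '[[[-0.16,-0.05,0.88,0,88],[0,0,0.88,0,88],[0,0,0.88,0,88],[0,0,0.88,0,88],[0,0,0.88,0,88],[0,0,0.88,0,88],[0,0,0,0,88]]]'
python3 -m pendant '[[[0,0,0,0,0],[0,0,0,0,0],[0,0,0,0,0],[0,0,0,0,0],[0,0,0,0,0],[0,0,0,0,0]]]'
python3 - <<'E'
from h import *
go(.4385,-.063,.024,93.9)
E
```

```text
time: 4.55
position: [0.4388, -0.0652, 0.0243]
tcp_rot: [[-0.069, 0.998, -0.002], [0.998, 0.069, 0.001], [0.001, -0.002, -1.0]]
wrist_force: [-0.2, -0.1, 1.0]
width: 0.0879
time: 5.3
position: [0.4391, -0.0653, 0.0247]
tcp_rot: [[-0.07, 0.998, 0.0], [0.998, 0.07, -0.0], [-0.0, 0.0, -1.0]]
wrist_force: [0.6, 0.3, 0.8]
width: 0.0301
t 5.3 pos [ 0.4391 -0.0653  0.0247] yaw 93.99 F [0.6 0.3 0.8] w 0.0301 j [-0.41  0.47  1.96  0.    0.71 -2.05]
shares [ 0.095 -0.019  0.029] turn shares 0.014
```

```bash
python3 -m pendant '[[[0,0,0,0,0],[0,0,0,0,0],[0,0,0,0,0],[0,0,0,0,0],[0,0,0,0,0]]]'

```

```text
time: 5.92
position: [0.439, -0.0653, 0.0247]
tcp_rot: [[-0.069, 0.998, -0.0], [0.998, 0.069, 0.0], [0.0, -0.0, -1.0]]
wrist_force: [-0.5, 0.7, 1.0]
width: 0.0078
```

```bash
python3 -m pendant '[[[0,0,-0.2,0,0],[0,0,-0.8,0,0],[0,0,-1,0,0],[0,0,-1,0,0],[0,0,-1,0,0],[0,0,0,0,0]]]'
python3 - <<'E'
from h import *
go(.4385,-.063,.024,93.9)
for n in ['scene','side']: snap(n,n+'2')
E
```

```text
time: 6.68
position: [0.4398, -0.0657, 0.1259]
tcp_rot: [[-0.07, 0.998, 0.003], [0.998, 0.07, -0.001], [-0.002, 0.003, -1.0]]
wrist_force: [-0.5, 0.3, -3.7]
width: 0.0081
t 6.67 pos [ 0.4398 -0.0657  0.1259] yaw 93.99 F [-0.5  0.3 -3.7] w 0.0081 j [-0.41  0.28  1.89 -0.    0.97 -2.05]
shares [ 0.117 -0.056  4.075] turn shares 0.015
```

View pics/scene2.png

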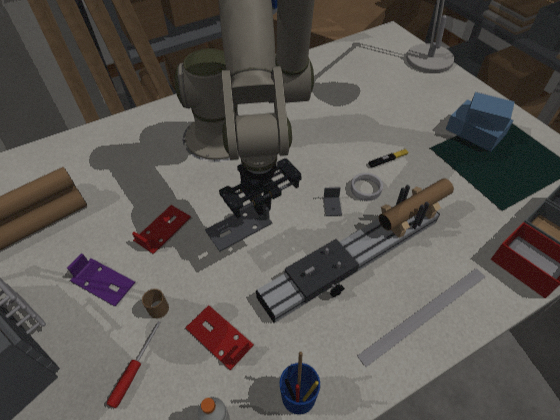

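View pics/side2.png

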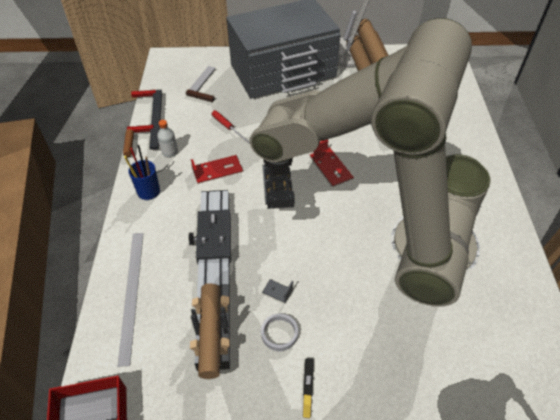

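The stop is held: 8 mm opening, and the wrist reads about 2.7 N more weight. The side picture shows the arm and gripper above (278,185), with nothing else moved. I'll carry it past the carriage so the wrist camera sees the plate and studs in one picture.

```bash
python3 -m pendant '[[[0.22,0.4,-0.2,0,0],[0.22,0.77,0,0,0],[0.22,0.77,0,0,0],[0.22,0.77,0,0,0],[0.22,0.77,0,0,0],[0.22,0.77,0,0,0],[0.22,0.77,0,0,0],[0.22,0.77,0,0,0],[0.22,0.77,0,0,0],[0.22,0.77,0,0,0],[0.22,0.77,0,0,0],[0.22,0.77,0,0,0],[0.22,0.77,0,0,0],[0.22,0.77,0,0,0],[0,0.37,0,0,0],[0,0,0,0,0],[0,0,0,0,0]]]'
python3 - <<'E'
from h import *
go(.62,.06,.12,93.3)
snap('wrist','wrist3')
E
```

```text
time: 8.9
position: [0.7023, 0.0305, 0.1291]
tcp_rot: [[-0.07, 0.998, -0.001], [0.998, 0.07, 0.0], [0.0, -0.001, -1.0]]
wrist_force: [0.7, -0.0, -1.9]
width: 0.0079
t 8.9 pos [0.7023 0.0305 0.1291] yaw 93.99 F [ 0.7 -0.  -1.9] w 0.0079 j [-0.12  0.81  1.01  0.    1.32 -1.76]
shares [ 1.407 -3.201  0.366] turn shares 0.115
```

View pics/wrist3.png

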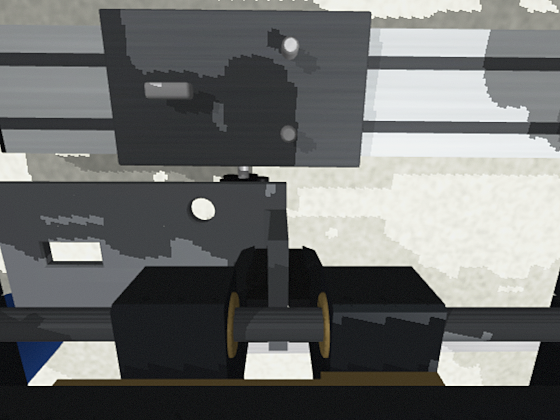

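```bash
python3 - <<'E'
from h import *
p,d,K,E=load('wrist3')
c=cv2.resize(p[0:290,0:390,::-1],None,fx=2,fy=2,interpolation=cv2.INTER_CUBIC); cv2.imwrite('pics/c3.png',c)
C=cloud(d,K,E);Z=C[...,2]
m=(Z>.063)&(Z<.08); k,l,s,ce=cv2.connectedComponentsWithStats(m.astype(np.uint8))
for i in range(1,k):
    if s[i,4]>20: print('hi',s[i],ce[i].round(1),ray(K,E,*ce[i],.072).round(4),np.median(Z[l==i]).round(4))
# carriage top rect
m=(abs(Z-.054)<.006); k,l,s,ce=cv2.connectedComponentsWithStats(m.astype(np.uint8)); i=1+s[1:,4].argmax(); v,u=np.nonzero(l==i)
Q=np.array([ray(K,E,a,b,.054)[:2] for a,b in zip(u,v)])*1000; r=cv2.minAreaRect(Q.astype(np.float32)); print('carr',r)
# held plate
m=(Z>.1)&(Z<.12)&(np.arange(560)[None]<300)&(np.arange(420)[:,None]<280); print('plate z',np.median(Z[m]))
zt=.1104
hole=(Z<.1)&(np.arange(420)[:,None]>184)&(np.arange(420)[:,None]<275)&(np.arange(560)[None]<280)
k,l,s,ce=cv2.connectedComponentsWithStats(hole.astype(np.uint8))
for i in range(1,k):
    if s[i,4]>20: print('hole',s[i],ce[i].round(1),ray(K,E,*ce[i],zt).round(4))
# plate near edge
v,u=np.nonzero(m); e=[(a,v[u==a].min()) for a in range(5,280,5)]
Q=np.array([ray(K,E,a,b-.5,zt)[:2] for a,b in e]); f=np.polyfit(Q[:,1],Q[:,0],1); print('edge slope deg',np.degrees(np.arctan(-f[0])), 'edge x at y',Q[0],Q[-1], (Q[:,0]-np.polyval(f,Q[:,1])).std())
E
```

```text
hi [281  36  18  22 295] [289.3  46.5] [0.5953 0.0286 0.072 ] 0.0706
hi [144  82  49  18 830] [167.8  90.5] [ 0.6226 -0.0381  0.072 ] 0.0709
hi [280 126  17  17 216] [287.9 134. ] [0.6419 0.0315 0.072 ] 0.0707
carr ((620.3240966796875, -1.6280975341796875), (91.09236145019531, 158.540283203125), 3.472184419631958)
plate z 0.10931247876899562
hole [191 199  23  21 381] [202.2 208.9] [ 0.6793 -0.0099  0.1104]
hole [ 49 243  53  18 885] [ 75.2 251.5] [ 0.7071 -0.0759  0.1104]
hole [  0 252   6  23  80] [  1.7 266.1] [ 0.7182 -0.1155  0.1104]
edge slope deg 3.9724292131881604 edge x at y [ 0.6720009  -0.10627846] [0.66284163 0.02561731] 1.2518496731118532e-16
```

View pics/c3.png

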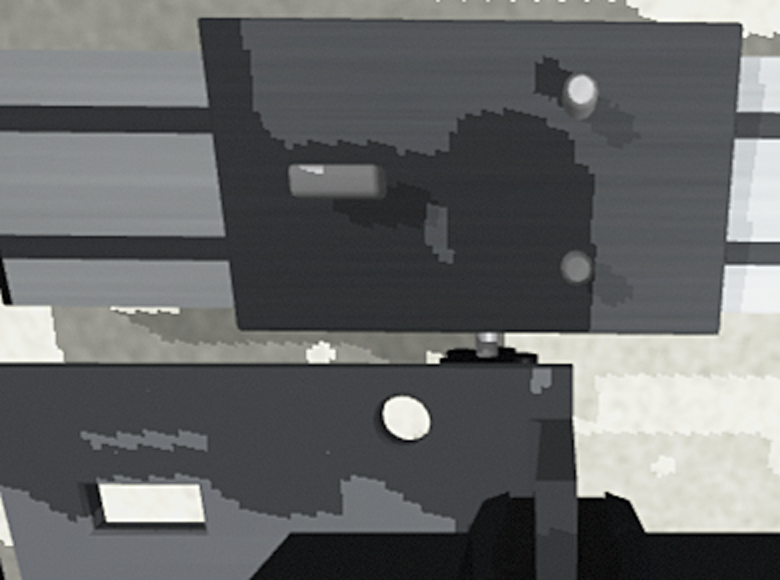

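The wrist picture shows the studs at (290,45) and (288,133), the wing at (168,90) along the rail, and the held plate's hole at (203,209) and slot at (72,253).

The stop and carriage offsets from this picture agree with the scene and side views within about 1 mm, so I'll land about 12 mm to the -y side.

```bash
python3 -m pendant '[[[0.215,-0.547,0,0,0],[0.215,-0.547,0,0,0],[0.215,-0.547,0,0,0],[0.215,-0.547,0,0,0],[0.215,-0.547,0,0,0],[0.215,-0.547,0,0.1,0],[0,0,0.4,0,0],[0,0,0.4,0,0],[0,0,0.2,0,0],[0,0,0,0,0],[0,0,0,0,0]]]'
python3 - <<'E'
from h import *
go(.6183,.057,.0967,93.4)
E
```

```text
time: 10.32
position: [0.6188, 0.0565, 0.1048]
tcp_rot: [[-0.059, 0.998, 0.0], [0.998, 0.059, -0.0], [-0.0, 0.0, -1.0]]
wrist_force: [-0.2, 0.4, -1.7]
width: 0.0077
t 10.32 pos [0.6188 0.0565 0.1048] yaw 93.38 F [-0.2  0.4 -1.7] w 0.0077 j [-0.1   0.65  1.36 -0.    1.13 -1.73]
shares [ 0.019 -0.017  0.325] turn shares -0.004
```

```bash
python3 -m pendant '[[[0,-0.02,0.1,0,0],[0,0,0.1,0,0],[0,0,0,0,0]]]'; python3 -m pendant '[[[0,0,0.06,0,0],[0,0,0,0,0]]]'; python3 -m pendant '[[[0,0,0.04,0,0],[0,0,0,0,0]]]'
```

```text
time: 10.7
position: [0.6179, 0.0566, 0.0995]
tcp_rot: [[-0.059, 0.998, -0.0], [0.998, 0.059, 0.0], [0.0, -0.0, -1.0]]
wrist_force: [-0.5, -0.5, -2.2]
width: 0.0077
time: 10.95
position: [0.618, 0.0566, 0.0981]
tcp_rot: [[-0.059, 0.998, -0.0], [0.998, 0.059, -0.0], [-0.0, -0.0, -1.0]]
wrist_force: [-0.5, -0.6, -1.7]
width: 0.0077
time: 11.2
position: [0.618, 0.0566, 0.0972]
tcp_rot: [[-0.059, 0.998, -0.0], [0.998, 0.059, -0.0], [-0.0, -0.0, -1.0]]
wrist_force: [-0.1, 0.2, -1.9]
width: 0.0077
```

```bash
for i in 1 2 ; do :; done; python3 -m pendant '[[[0,0,0.03,0,0],[0,0,0,0,0]]]'; python3 -m pendant '[[[0,0,0.02,0,0],[0,0,0,0,0]]]'
```

```text
time: 11.45
position: [0.6181, 0.0566, 0.0967]
tcp_rot: [[-0.059, 0.998, 0.0], [0.998, 0.059, -0.0], [-0.0, 0.0, -1.0]]
wrist_force: [-0.0, -0.3, -0.8]
width: 0.0078
time: 11.7
position: [0.6182, 0.0567, 0.0966]
tcp_rot: [[-0.059, 0.998, 0.001], [0.998, 0.059, -0.0], [-0.0, 0.001, -1.0]]
wrist_force: [-3.0, 1.5, 4.7]
width: 0.0074
```

Touched the studs with about 6 N, at the expected height. Sliding lightly towards the tube.

```bash
python3 -m pendant '[[[0.04,0,0,0,0],[0.04,0,0,0,0],[0.04,0,0,0,0]]]';python3 -m pendant '[[[0.04,0,0,0,0],[0.04,0,0,0,0],[0.04,0,0,0,0]]]'
```

```text
time: 12.08
position: [0.6184, 0.0589, 0.0964]
tcp_rot: [[-0.059, 0.998, 0.002], [0.998, 0.059, -0.001], [-0.001, 0.001, -1.0]]
wrist_force: [-0.5, -4.5, 5.0]
width: 0.0077
time: 12.45
position: [0.6182, 0.0621, 0.0963]
tcp_rot: [[-0.059, 0.998, 0.001], [0.998, 0.059, -0.001], [-0.001, 0.001, -1.0]]
wrist_force: [-0.2, -4.4, 5.2]
width: 0.0077
```

```bash
python3 -m pendant '[[[0.04,0,0,0,0],[0.04,0,0,0,0]]]';python3 -m pendant '[[[0.03,0,0,0,0],[0.03,0,0,0,0]]]'
```

```text
time: 12.7
position: [0.618, 0.0642, 0.0963]
tcp_rot: [[-0.059, 0.998, 0.001], [0.998, 0.059, -0.001], [-0.001, 0.001, -1.0]]
wrist_force: [-0.1, -5.0, 4.9]
width: 0.0077
time: 12.95
position: [0.6178, 0.0658, 0.0962]
tcp_rot: [[-0.059, 0.998, 0.001], [0.998, 0.059, -0.001], [-0.001, 0.001, -1.0]]
wrist_force: [0.7, -5.1, 4.6]
width: 0.008
```

```bash
python3 -m pendant '[[[0.04,0,0,0,0]]]';python3 -m pendant '[[[0.04,0,0,0,0]]]'
```

```text
time: 13.08
position: [0.6175, 0.0671, 0.096]
tcp_rot: [[-0.059, 0.998, 0.0], [0.998, 0.059, -0.0], [-0.0, 0.0, -1.0]]
wrist_force: [0.7, -4.4, 2.9]
width: 0.008
time: 13.2
position: [0.6168, 0.0688, 0.0952]
tcp_rot: [[-0.059, 0.998, -0.002], [0.998, 0.059, 0.001], [0.001, -0.002, -1.0]]
wrist_force: [-0.4, -1.0, -0.4]
width: 0.0079
```

The force fell from about 5 N to nothing and the plate went below stud height, so the holes have dropped over. I stop sliding and lower gently.

```bash
python3 -m pendant '[[[0,0,0,0,0]]]';python3 -m pendant '[[[0,0,0.03,0,0],[0,0,0,0,0]]]';python3 -m pendant '[[[0,0,0.04,0,0],[0,0,0,0,0]]]'
```

```text
time: 13.32
position: [0.6166, 0.0689, 0.0949]
tcp_rot: [[-0.059, 0.998, -0.003], [0.998, 0.059, 0.001], [0.001, -0.002, -1.0]]
wrist_force: [-0.1, 0.3, -1.7]
width: 0.0078
time: 13.58
position: [0.6171, 0.0683, 0.0948]
tcp_rot: [[-0.059, 0.998, -0.001], [0.998, 0.059, 0.0], [0.0, -0.001, -1.0]]
wrist_force: [-0.8, -0.9, -2.2]
width: 0.0078
time: 13.82
position: [0.6173, 0.0683, 0.0943]
tcp_rot: [[-0.059, 0.998, -0.0], [0.998, 0.059, 0.0], [0.0, -0.0, -1.0]]
wrist_force: [-1.3, 0.1, -0.1]
width: 0.0077
```

```bash
python3 -m pendant '[[[0,0,0.04,0,0],[0,0,0,0,0]]]';python3 -m pendant '[[[0,0,0.04,0,0],[0,0,0,0,0]]]'
```

```text
time: 14.08
position: [0.6172, 0.0684, 0.093]
tcp_rot: [[-0.059, 0.998, -0.001], [0.998, 0.059, 0.001], [0.001, -0.0, -1.0]]
wrist_force: [-1.9, 2.3, -1.2]
width: 0.0076
time: 14.32
position: [0.6172, 0.0684, 0.0921]
tcp_rot: [[-0.059, 0.998, -0.0], [0.998, 0.059, 0.0], [0.0, -0.0, -1.0]]
wrist_force: [-1.9, 4.3, 0.2]
width: 0.0079
```

```bash
python3 -m pendant '[[[0.02,-0.01,0,0,0],[0,0,0,0,0]]]';python3 -m pendant '[[[0,0,0.05,0,0],[0,0,0,0,0]]]'
```

```text
time: 14.58
position: [0.6171, 0.0685, 0.0921]
tcp_rot: [[-0.059, 0.998, 0.0], [0.998, 0.059, -0.0], [-0.0, 0.0, -1.0]]
wrist_force: [-1.8, 2.3, -1.3]
width: 0.0079
time: 14.82
position: [0.6171, 0.0685, 0.0908]
tcp_rot: [[-0.059, 0.998, -0.0], [0.998, 0.059, -0.0], [-0.0, -0.0, -1.0]]
wrist_force: [-1.8, 2.8, -1.8]
width: 0.0075
```

```bash
python3 -m pendant '[[[0.02,-0.02,0.05,0,0],[0,0,0,0,0]]]';python3 -m pendant '[[[0,0,0.08,0,0],[0,0,0,0,0]]]'
```

```text
time: 15.08
position: [0.6166, 0.0687, 0.0895]
tcp_rot: [[-0.059, 0.998, 0.0], [0.998, 0.059, -0.001], [-0.001, 0.0, -1.0]]
wrist_force: [1.0, 0.5, -2.0]
width: 0.0076
time: 15.32
position: [0.6165, 0.0689, 0.0875]
tcp_rot: [[-0.059, 0.998, -0.0], [0.998, 0.059, -0.0], [-0.0, -0.0, -1.0]]
wrist_force: [0.0, 0.6, -2.1]
width: 0.0077
```

```bash
python3 -m pendant '[[[0,0,0.08,0,0],[0,0,0.08,0,0],[0,0,0,0,0]]]';python3 -m pendant '[[[0,0,0.08,0,0],[0,0,0,0,0]]]'
```

```text
time: 15.7
position: [0.6164, 0.0691, 0.0835]
tcp_rot: [[-0.059, 0.998, -0.0], [0.998, 0.059, 0.0], [0.0, -0.0, -1.0]]
wrist_force: [-0.5, -0.2, -2.8]
width: 0.0075
time: 15.95
position: [0.6165, 0.0691, 0.0815]
tcp_rot: [[-0.059, 0.998, -0.0], [0.998, 0.059, 0.0], [0.0, -0.0, -1.0]]
wrist_force: [0.6, -0.1, -2.3]
width: 0.0078
```

```bash
python3 -m pendant '[[[0,0,0.06,0,0],[0,0,0,0,0]]]';python3 -m pendant '[[[0,0,0.04,0,0],[0,0,0,0,0]]]'; python3 -m pendant '[[[0,0,0.02,0,0],[0,0,0,0,0]]]'
```

```text
time: 16.2
position: [0.6165, 0.069, 0.0801]
tcp_rot: [[-0.059, 0.998, -0.0], [0.998, 0.059, -0.0], [0.0, -0.0, -1.0]]
wrist_force: [-0.7, -0.2, -3.0]
width: 0.0077
time: 16.45
position: [0.6165, 0.069, 0.0792]
tcp_rot: [[-0.059, 0.998, -0.0], [0.998, 0.059, -0.0], [-0.0, -0.0, -1.0]]
wrist_force: [1.0, 0.3, -2.2]
width: 0.0078
time: 16.7
position: [0.6166, 0.0691, 0.0788]
tcp_rot: [[-0.059, 0.998, 0.0], [0.998, 0.059, -0.0], [-0.0, 0.0, -1.0]]
wrist_force: [-0.1, 0.5, -1.5]
width: 0.0073
```

```bash
python3 -m pendant '[[[0,0,0.02,0,0],[0,0,0,0,0]]]'; python3 -m pendant '[[[0,0,0.01,0,0],[0,0,0,0,0]]]'
```

```text
time: 16.95
position: [0.6166, 0.0691, 0.0787]
tcp_rot: [[-0.059, 0.998, 0.0], [0.998, 0.059, -0.0], [-0.0, 0.0, -1.0]]
wrist_force: [-1.6, 0.9, 4.1]
width: 0.008
time: 17.2
position: [0.6166, 0.0691, 0.0787]
tcp_rot: [[-0.059, 0.998, 0.0], [0.998, 0.059, -0.0], [-0.0, 0.0, -1.0]]
wrist_force: [-3.1, 0.8, 6.7]
width: 0.0077
```

Seated: it bottoms at z 0.0787, which is 18.0 mm below the stud contact. I release, rise and check.

```bash
python3 -m pendant '[[[0,0,-0.02,0,8],[0,0,0,0,40],[0,0,0,0,40],[0,0,0,0,40],[0,0,0,0,40],[0,0,-0.5,0,40],[0,0,-1,0,40],[0,0,-1,0,40],[0,0,-0.5,0,40],[0,0,0,0,40]]]'
python3 - <<'E'
from h import *
go(.6223,-.038,.0705,3.4)
for n in ['scene','side','wrist']: snap(n,n+'4')
E
```

```text
time: 18.45
position: [0.6168, 0.069, 0.1542]
tcp_rot: [[-0.059, 0.998, 0.002], [0.998, 0.059, -0.0], [-0.0, 0.002, -1.0]]
wrist_force: [-1.0, 0.2, -0.3]
width: 0.0402
t 18.45 pos [0.6168 0.069  0.1542] yaw 93.38 F [-1.   0.2 -0.3] w 0.0402 j [-0.08  0.6   1.31  0.    1.23 -1.71]
shares [-4.287 -0.038  3.351] turn shares 14.997
```

View pics/wrist4.png

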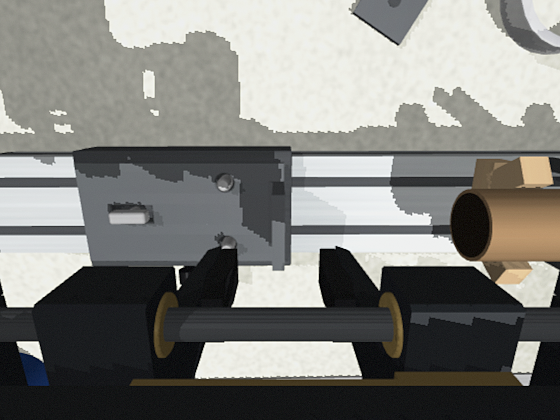

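View pics/side4.png

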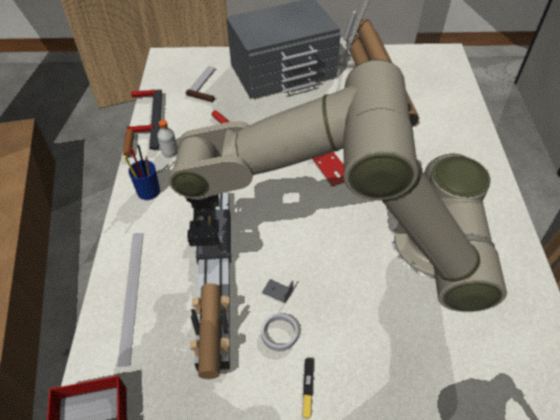

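```bash
python3 - <<'E'
from h import *
p,d,K,E=load('wrist4'); C=cloud(d,K,E)
V,U=np.mgrid[:420,:560]
m=(U>95)&(U<205)&(V>165)&(V<240)&(C[...,2]<.065)&(C[...,2]>.055)
P=C[m]; A=np.c_[P[:,:2]-P[:,:2].mean(0),np.ones(len(P))]; f=np.linalg.lstsq(A,P[:,2],rcond=None)[0]; print('plane tilt deg',np.degrees(f[:2]),'z',f[2])
m=((C[...,2]>.066)&(U>95)&(U<170)&(V>190)&(V<235)).astype(np.uint8); k,l,s,ce=cv2.connectedComponentsWithStats(m)
for i in range(1,k):
  if s[i,4]>30:
    v,u=np.nonzero(l==i); Q=np.array([ray(K,E,a,b,.072)[:2] for a,b in zip(u,v)])*1000
    print(s[i],ray(K,E,*ce[i],.072).round(4),cv2.minAreaRect(Q.astype(np.float32)))
E
```

```text
plane tilt deg [0.01822867 0.01648076] z 0.05940938644832608
[108 211  39  14 491] [ 0.621  -0.0381  0.072 ] ((621.2473754882812, -37.9964485168457), (9.6436185836792, 27.28107452392578), 3.3673999309539795)
```

The wrist picture shows the plate seated, with the wing at (128,217) through its slot and the upright at (283,215) facing the tube end at (472,225). The plate's tilt is under 0.03° and its top is at 59.4 mm. Next I turn the jaws square to the wing, above it.

```bash
python3 -m pendant '[[[-0.5,-0.07,0,0,40],[-0.9,0,0,0,40],[-1,0,0,0,40],[-1,0,0,0,40],[-0.9,0,0,0,40],[0,0,0,0,40]]]'
python3 -m pendant '[[[0,0,0,1,40],[0,0,0,1,40],[0,0,0,1,40],[0,0,0,1,40],[0,0,0,1,40],[0,0,0,1,40],[0,0,0,1,40],[0,0,0,1,40],[0,0,0,1,40],[0,0,0,1,40],[0,0,0,1,40],[0,0,0,1,40],[0,0,0,1,40],[0,0,0,1,40],[0,0,0,1,40],[0,0,0,0,40]]]'
python3 - <<'E'
from h import *
go(.6215,-.0385,.0715,3.4)
snap('wrist','wrist5')
E
```

```text
time: 19.35
position: [0.6211, -0.0404, 0.1533]
tcp_rot: [[-0.056, 0.998, -0.0], [0.998, 0.056, -0.0], [-0.0, -0.0, -1.0]]
wrist_force: [0.3, 0.6, -0.4]
width: 0.0399
time: 21.35
position: [0.6211, -0.0377, 0.1534]
tcp_rot: [[0.998, 0.061, -0.0], [0.061, -0.998, 0.0], [-0.0, -0.0, -1.0]]
wrist_force: [0.7, -0.3, -0.1]
width: 0.0398
t 21.35 pos [ 0.6211 -0.0377  0.1534] yaw 3.48 F [ 0.7 -0.3 -0.1] w 0.0398 j [-0.25  0.6   1.31  0.    1.23 -0.31]
shares [0.015 0.032 3.278] turn shares 0.013
```

View pics/wrist5.png

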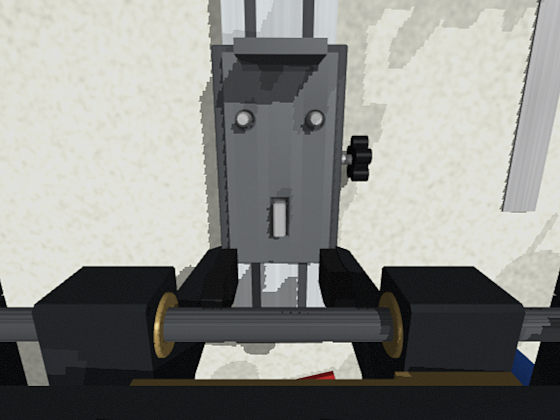

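```bash
python3 - <<'E'
from h import *
p,d,K,E=load('wrist5'); C=cloud(d,K,E); V,U=np.mgrid[:420,:560]
m=((C[...,2]>.066)&(U>255)&(U<305)&(V>185)&(V<245)).astype(np.uint8); k,l,s,ce=cv2.connectedComponentsWithStats(m)
for i in range(1,k):
  if s[i,4]>30:
    v,u=np.nonzero(l==i); Q=np.array([ray(K,E,a,b,.072)[:2] for a,b in zip(u,v)])*1000
    print(s[i],cv2.minAreaRect(Q.astype(np.float32)))
E
```

```text
[272 202  14  35 422] ((621.8673095703125, -38.26708221435547), (8.873307228088379, 25.64934730529785), 6.03734827041626)
```

The picture shows the wing at (279,218), between the jaws and still lengthwise. Descend.

```bash
python3 -m pendant '[[[0.03,0.025,0.6,0,40],[0,0,0.8,0,40],[0,0,0.8,0,40],[0,0,0.6,0,40],[0,0,0.3,0,40],[0,0,0,0,40]]]'; python3 -m pendant '[[[0,0,0.1,0,40],[0,0,0.06,0,40],[0,0,0,0,40]]]'
```

```text
time: 22.15
position: [0.6218, -0.0389, 0.0756]
tcp_rot: [[0.998, 0.059, -0.001], [0.059, -0.998, 0.0], [-0.001, -0.0, -1.0]]
wrist_force: [-0.2, -0.5, 0.1]
width: 0.0403
time: 22.52
position: [0.622, -0.0389, 0.0721]
tcp_rot: [[0.998, 0.059, 0.0], [0.059, -0.998, -0.0], [0.0, 0.0, -1.0]]
wrist_force: [1.0, 1.2, -0.4]
width: 0.04
```

```bash
python3 -m pendant '[[[0,0,0.02,0,0],[0,0,0,0,0],[0,0,0,0,0],[0,0,0,0,0],[0,0,0,0,0],[0,0,0,0,0]]]'
```

```text
time: 23.28
position: [0.6219, -0.039, 0.0715]
tcp_rot: [[0.998, 0.059, -0.0], [0.059, -0.998, -0.0], [-0.0, 0.0, -1.0]]
wrist_force: [-1.4, -1.6, 1.7]
width: 0.0086
```

```bash
python3 -m pendant '[[[0,0,0,0.5,0],[0,0,0,1,0],[0,0,0,1,0]]]'; python3 -m pendant '[[[0,0,0,1,0],[0,0,0,1,0],[0,0,0,1,0],[0,0,0,1,0],[0,0,0,1,0]]]'
```

```text
time: 23.65
position: [0.6219, -0.039, 0.0715]
tcp_rot: [[0.979, -0.205, -0.0], [-0.205, -0.979, -0.0], [-0.0, 0.0, -1.0]]
wrist_force: [-0.7, -0.5, 1.0]
width: 0.0086
time: 24.28
position: [0.6218, -0.0389, 0.0715]
tcp_rot: [[0.745, -0.667, -0.0], [-0.667, -0.745, 0.0], [-0.0, 0.0, -1.0]]
wrist_force: [-2.7, -1.3, 1.1]
width: 0.009
```

```bash
python3 - <<'E'
from h import *
go(.6219,-.0385,.0715,3.4)
print(np.round(arm.get_state()['torque'],3))
E
```

```text
t 24.27 pos [ 0.6218 -0.0389  0.0715] yaw -41.81 F [-2.7 -1.3  1.1] w 0.009 j [-0.25  0.7   1.37 -0.    1.07  0.48]
shares [-0.008 -0.016 -0.   ] turn shares -7.535
[-0.097  0.379  0.071]
```

Turned 45° with only small forces. Finishing the turn to about 87°.

```bash
python3 -m pendant '[[[0,0,0,1,0],[0,0,0,1,0],[0,0,0,1,0],[0,0,0,1,0],[0,0,0,1,0],[0,0,0,1,0],[0,0,0,0.5,0],[0,0,0,0.5,0],[0,0,0,0,0]]]'
python3 - <<'E'
from h import *
go(.6219,-.0385,.0715,3.4)
print(np.round(arm.get_state()['torque'],3))
E
```

```text
time: 25.4
position: [0.6217, -0.0389, 0.0715]
tcp_rot: [[0.112, -0.994, -0.001], [-0.994, -0.112, 0.0], [-0.0, 0.001, -1.0]]
wrist_force: [-3.2, 0.2, 2.3]
width: 0.0086
t 25.4 pos [ 0.6217 -0.0389  0.0715] yaw -83.59 F [-3.2  0.2  2.3] w 0.0086 j [-0.25  0.7   1.37 -0.    1.07  1.21]
shares [-0.014 -0.008 -0.001] turn shares -14.498
[0.046 0.539 0.029]
```

```bash
python3 -m pendant '[[[0,0,0,0,40],[0,0,0,0,40],[0,0,0,0,40],[0,0,0,0,40],[0,0,0,0,40],[0,0,-0.5,0,40],[0,0,-1,0,40],[0,0,-1,0,40],[0,0,-1,0,40],[0,0,-0.5,0,40],[0,0,0,0,40]]]'
python3 - <<'E'
from h import *
go(.6219,-.0385,.0715,3.4)
p,d,m=snap('wrist','wrist6'); K=m['camera_matrix'];E=np.array(m['extrinsics'])
for n in ['scene','side']: snap(n,n+'6')
E
```

```text
time: 26.78
position: [0.6221, -0.039, 0.1722]
tcp_rot: [[0.111, -0.994, 0.001], [-0.994, -0.111, -0.0], [0.001, -0.001, -1.0]]
wrist_force: [0.3, 0.1, -0.4]
width: 0.04
t 26.77 pos [ 0.6221 -0.039   0.1722] yaw -83.62 F [ 0.3  0.1 -0.4] w 0.04 j [-0.25  0.59  1.28  0.    1.27  1.21]
shares [-0.023  0.013  4.029] turn shares -14.503
```

View pics/wrist6.png

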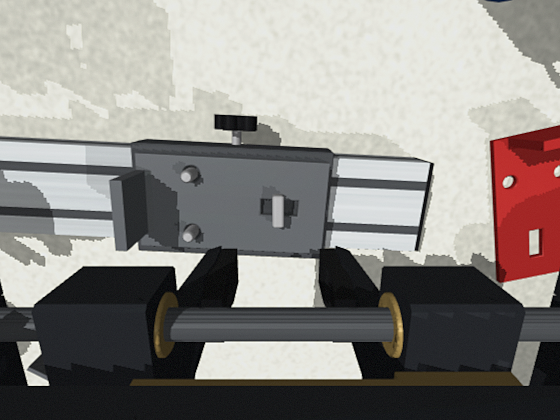

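View pics/scene6.png

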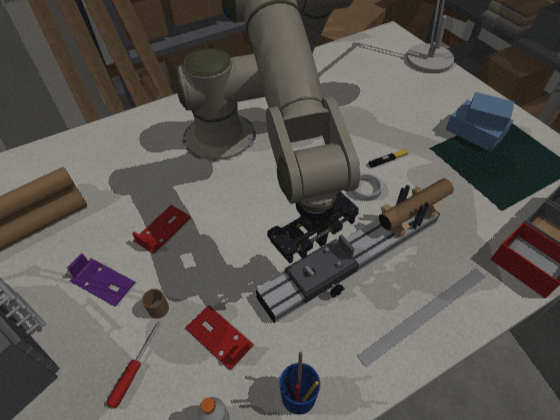

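```bash
python3 - <<'E'
from h import *
p,d,K,E=load('wrist6'); C=cloud(d,K,E); V,U=np.mgrid[:420,:560]; Z=C[...,2]
m=((Z>.066)&(U>255)&(U<305)&(V>180)&(V<240)).astype(np.uint8); k,l,s,ce=cv2.connectedComponentsWithStats(m)
for i in range(1,k):
  if s[i,4]>30:
    v,u=np.nonzero(l==i); Q=np.array([ray(K,E,a,b,.072)[:2] for a,b in zip(u,v)])*1000
    print('wing',s[i],cv2.minAreaRect(Q.astype(np.float32)), cv2.fitLine(Q.astype(np.float32),2,0,.01,.01).ravel().round(3))
m=(U>150)&(U<325)&(V>165)&(V<240)&(Z<.064)&(Z>.056); P=C[m]; f=np.linalg.lstsq(np.c_[P[:,:2]-P[:,:2].mean(0),np.ones(len(P))],P[:,2],rcond=None)[0]
print('tilt',np.degrees(f[:2]).round(2),'z',f[2].round(4))
E
```

```text
wing [271 195  13  33 377] ((623.155029296875, -38.931793212890625), (25.870559692382812, 8.99659252166748), 3.4284420013427734) [ 9.96000e-01  8.70000e-02  6.23511e+02 -3.89610e+01]
tilt [0.08 0.02] z 0.0593
```

The wing at (278,211) lies across the slot, about 87° turned. The plate is flat (0.1°, top at 59 mm), the robot is clear, and the bystanders are where they were in the first picture. Handing in.

```bash
python3 -c "
from bench import arm
print(arm.close_job(), arm.get_state()['time'])"
```

```text
the job is handed in; nothing more can be done
the job is handed in; nothing more can be done
```

The length stop is on the carriage with its upright towards the card tube, and the wing head is turned clockwise across its slot. I handed the job in at about 27 s; no verdict is reported.

- **Fitting:** I gripped the grey stop by its upright and set it on the studs about 12 mm to the -y side. I slid it towards the tube with about 7 N of downward force until that force fell away, and stopped sliding there. On the way down the plate touched a stud lightly (about 4–5 N sideways), so I shifted it a fraction of a millimetre and it went down freely. It bottomed 18.0 mm below the stud tops, with about 9 N at the end.
- **Locking:** I gripped the wing head and turned it about 87° clockwise, then released it and rose clear.
- **Last checks:** The plate's top is at 59.3 mm (60 mm nominal), with a tilt of at most 0.1°. The wing lies across the slot in line with the rail's x to about 2°, and the gripper was touching nothing. In the last scene picture the other things look unmoved; I judged that by eye and did not measure it.
- **Disagreement:** The scene and side views differed by about 5 mm in absolute position, but they agreed within about 1 mm on the distance from stop to carriage, which is what I used.

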